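# Seat a junction box in the marking-out jig

### The arm

A 6-joint arm with a two-finger parallel gripper is mounted at the origin on the work surface. World frame = base frame: x ahead of the robot, y to its left, z up, the work surface at z = 0. Lengths are in m, angles in rad, forces in N, time in s.
With the tool pointing down it reaches from about 0.35 to 0.775 m from the base axis. Payload 5.5 kg.
Tool frame: the origin (TCP) lies at the very end of the fingers, on their centre line; the grasp point (between the pads) lies 19 mm behind it; z points along the fingers, x is the direction in which the jaws open and shut, and the axes are right-handed (so a half turn about z gives the same grasp; the last joint's range is limited). The gripper opens to 85 mm and grips with 20 to 120 N. Pads are 22 mm wide; open, the fingers measure 114 mm over their backs; the gripper's body (76 mm by 85 mm) begins 54 mm behind the grasp point. The pads swing forward as they close: fully open they stand 13 mm farther back than shut.
Start: joints at [1.128, 0.313, 0.046, 1.304, 0, 1.431], TCP at [0.171, 0.549, 0.231] pointing down, gripper open.
Joint ranges: [-2.76, 2.76], [-0.86, 1.69], [-1.03, 1.26], [-2.2, 2.34], [-1.47, 1.5], [-3.14, 3.14]. Speed limits (rad/s): [2.57, 2.57, 3.14, 3.14, 3.14, 3.14].

### API

Orientations are given as a unit quaternion [w, x, y, z].
In Python, from workcell import env gives the robot as it stands.
- The arm moves only by the shell command python3 -m inch 'ROWS' [FORCE]. ROWS is JSON, a list of rows, each a list of 7 numbers: the turn, a rotation vector about the tool's x, y, z each as a share of 8 degrees, from -1 to 1, then the shift along the tool's x, y, z each as a share of 0.05 m, from -1 to 1, then the closure, from 0 (fully open) to 1 (shut). A call has 1 to 12 rows; each row shifts and turns the commanded pose from where the row before left it, along the tool's axes as they then stand; what a row does not reach is not made up. A row lasts 1/10 s, in which the tool goes at most 50 mm and 8.59 degrees, less where a joint would pass 70% of its speed; a pose out of reach is approached as far as the arm can. A call with a number of a shift or a turn outside -1 to 1 is refused whole. A call with a gripper value outside its range is refused whole. The fingers move at their own pace and stop on an object; FORCE is the grip in N (left out, the last holds). Time passes only in rows, so rows that do not move let the fingers close. It gives the time, the measured TCP pose, the force and the opening at its end, in the units of the state.
- env.get_state(): the state, without advancing time (a new reading comes with each control period).
- env.read_camera(name): name is "side" or "top"; returns the picture (420x560x3 uint8, red, green, blue); there is no depth.
- env.calibration(name): a dict with "fx", "fy", "cx", "cy" (pixels), "rvec" (rotation vector, rad) and "tvec" (3), from world to camera coordinates, as OpenCV has them. Camera axes: x right, y down, z forward; pixel columns grow to the right and rows downward; lengths in m; the calibration is good to about 2 mm. A picture is of the moment at which its call begins. calibration takes no time and is no camera call.
- env.hand_in(): hands the job in, once; it reports no verdict.
The state is a dict: "clock": time; "joint_pos": joint angles; "qvel": joint speeds; "tau": joint torques, N m; "tcp_pos": TCP position; "orientation": TCP orientation; "wrist_force": force on the tool from outside, world axes, zero at the start; "ft_torque": the same for the moment, N m; "finger_gap": finger opening in m.
Only numpy, scipy, OpenCV 4.12 (cv2) and the standard library are available. Lean on these libraries where they do the work, as an engineer would, in place of code of your own. Each camera call takes 0.05 s, during which the arm holds its last target.

### The job

Push the grey junction box along the bench into the corner of the jig, one long side flat against the aluminium fence and its end against the dark fixed stop, and slide the orange clamp along the fence until it touches the other end of the box. Only push: do not lift or tip the box, and leave the other things on the bench where they are. Finish with the hand clear.

Things in the scene. Friction and masses are not known exactly. Their poses are not given: they have to be found in the camera images.
- jig: The fixed jig. Origin on the bench at the foot of the fence's working face; x points into the fence (away from the robot), y along it to the fixed stop, z up. Aluminium fence: face at x = 0, 30 mm thick, 40 mm high, y from -210 to 160 mm.
- stop_face (a point): Centre of the working face of the dark steel fixed stop, axes as the jig's. It lies at jig x -37, y 120, z 22 mm and faces -y of the jig; the stop is a block standing 75 mm out from the fence, 30 mm thick, 45 mm high.
- clamp (a joint): Travel of the orange sliding clamp along the fence, m: its working face is at y = -150 mm + this value in the jig's frame. Range 0 to 0.17, growing towards the fixed stop. It needs about 2 N to move and stays where it is left.
- clamp_face (a point): Centre of the orange clamp's working face, looking to +y of the jig, axes as the jig's, 25 mm above the bench and 25 mm in front of the fence. The paddle is 50 mm deep (jig x -51 to -1 mm), 25 mm thick (from this face towards -y), 4 to 49 mm above the bench. A saddle with a black knob, 20 mm across, top at 72 mm, rides on the fence.
- jbox: The loose grey rectangular junction box, 90 mm (own x) by 120 mm (own y) by 55 mm high, 0.3 to 0.55 kg, a cover with four screws on top. Origin at the centre of its underside, z up. It starts in front of the fence, turned a little, in the space between the clamp and the fixed stop.
- coupling: Bystander: white conduit coupling standing on end, 34 mm across, 45 mm high, origin under its centre.
- gland: Bystander: small brass cable gland behind the fence, 28 mm across, 38 mm high, origin under its centre.
- jar: Bystander: clear jar with a blue cap behind the fence, 56 mm across, 65 mm high, origin under its centre.
- roundbox: Bystander: white round junction box, 72 mm across, 38 mm high, origin under its centre.
- spool: Bystander: empty wooden spool standing on its flange, 100 mm across, 60 mm high, origin under its centre.
- driver: Bystander: screwdriver with green handle lying on the bench, 200 mm long along its own x.
- smallbox: Bystander: small blue square box, 60 x 60 x 42 mm, origin under its centre.
Mind the look-alikes: they are no part of the job. What is shaped like the jbox but turquoise is not meant.

How it is judged:
At the end, for the whole second after the job is handed in: The box stands flat and at rest on the bench, square to the jig within 0.05 rad, its long side within 4 mm of the fence, its end within 4 mm of the fixed stop, and the clamp's working face no more than 6 mm short of where it meets a fully seated box (x of jbox in the frame of jig above -0.049 m and y of jbox in the frame of jig between 0.056 and 0.064 m and angle between the y axis of jbox and the y axis of jig, either way round below 0.05 rad and y of clamp_face in the frame of jig above -0.006 m and angle between jbox's own z axis and vertical below 0.05 rad and height (world z) of jbox below 0.005 m and linear speed of jbox below 0.01 m/s); the robot touches nothing.
It fails at once if the junction box is lifted more than 12 mm off the bench (height (world z) of jbox above 0.012 m).
It fails at once if the junction box is tipped by more than 0.2 rad (angle between jbox's own z axis and vertical above 0.2 rad).
It fails at once if one of the other loose things is moved by more than 20 mm (distance of any of coupling, gland, jar, roundbox, spool, driver, smallbox from where it was at the start of the episode above 0.02 m).
It also fails if it takes over 45 s, if anything falls off the work surface, if the arm or the gripper's body presses on something with over 40 N, if the wrist force passes 120 N, or if a joint passes its speed limit or range.

## Working session

There is one attempt and no reset: what is moved stays moved. The work goes in short steps, Python scripts to look and compute and a shell command to move; the robot and the scene stay as the last step left them, time stands still between calls to the robot, and variables do not carry over. Pictures are saved under pics/ and viewed, and the job is handed in when it is done.

```bash
mkdir -p pics; ls; python3 - <<'E'
from workcell import env
import cv2
s=env.get_state();print({k:s[k] for k in('clock','tcp_pos','orientation','finger_gap')})
for n in('top','side'):
    print(n,env.calibration(n))
    cv2.imwrite(f'pics/{n}0.png',cv2.cvtColor(env.read_camera(n),cv2.COLOR_RGB2BGR))
E
```

```text
pics
{'clock': 0.0, 'tcp_pos': array([0.17124899, 0.54836189, 0.2303995 ]), 'orientation': array([ 4.33006967e-04,  8.05682749e-01,  5.92346565e-01, -8.16693820e-04]), 'finger_gap': 0.08551438981048444}
top {'fx': 391.95001118129704, 'fy': 391.95001118129704, 'cx': 281.6011764722287, 'cy': 208.61076311779777, 'rvec': array([ 2.10457732, -2.12727788,  0.17527787]), 'tvec': array([0.01482695, 0.52940342, 1.14524014])}
side {'fx': 426.4613153256963, 'fy': 426.4613153256963, 'cx': 279.07976595040833, 'cy': 213.66931027848642, 'rvec': array([ 2.22917139, -0.36861791,  0.17469293]), 'tvec': array([-0.50952962,  0.1560727 ,  0.92582079])}
```

View pics/top0.png

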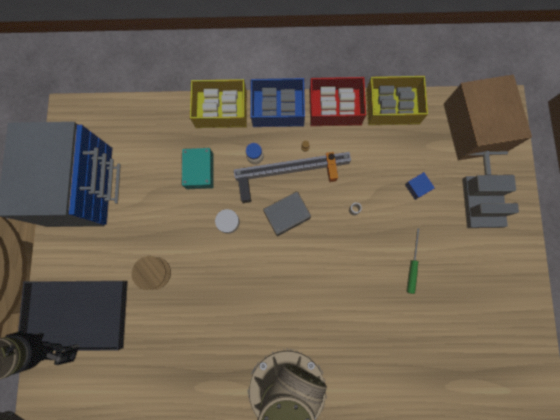

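View pics/side0.png

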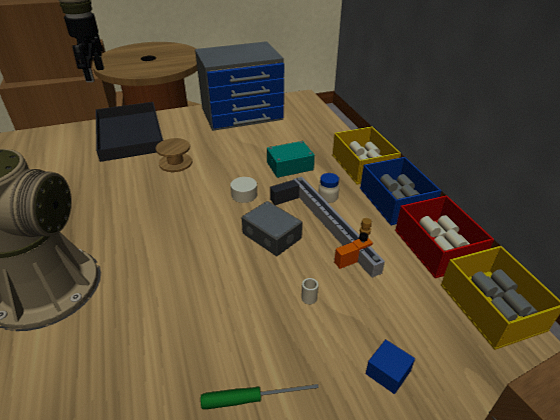

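Top view: box near (288,213), fence running (237,174)–(348,157), stop (243,188), clamp (332,168), coupling (355,208), white round box (227,221). I'll enlarge for measurement.

```bash
python3 - <<'E'
import cv2
a=cv2.imread('pics/top0.png')[135:245,205:375]
a=cv2.convertScaleAbs(a,alpha=1.7,beta=15)
a=cv2.resize(a,None,fx=4.7,fy=4.7,interpolation=cv2.INTER_CUBIC)
for i in range(0,170,10):
    x=int(i*4.7);cv2.line(a,(x,0),(x,6),(0,255,255),1);cv2.putText(a,str(205+i),(x,16),0,.35,(0,255,255))
for i in range(0,110,10):
    y=int(i*4.7);cv2.line(a,(0,y),(6,y),(0,255,255),1);cv2.putText(a,str(135+i),(8,y+4),0,.35,(0,255,255))
cv2.imwrite('pics/topc.png',a)
E
```

```text
(no output)
```

View pics/topc.png

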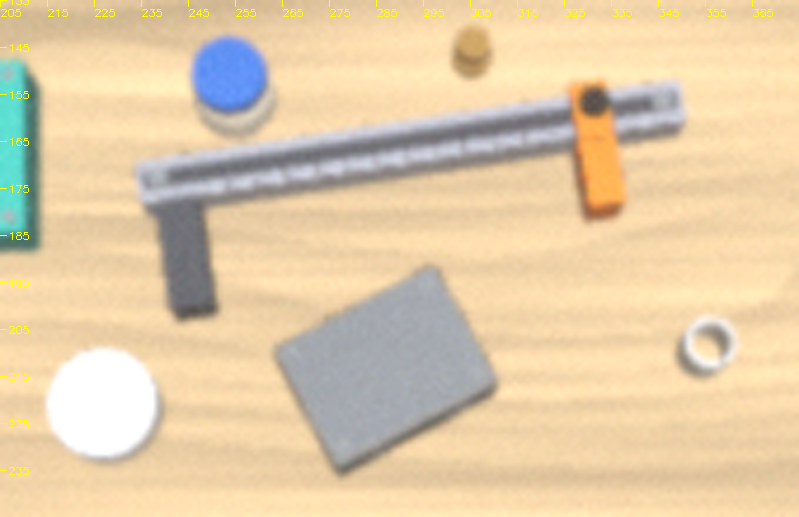

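```bash
cat > h.py <<'E'
import numpy as np,cv2
from workcell import env
from scipy.optimize import least_squares
def proj(n,P):
    c=env.calibration(n);K=np.array([[c['fx'],0,c['cx']],[0,c['fy'],c['cy']],[0,0,1]])
    return cv2.projectPoints(np.array(P,float).reshape(-1,1,3),c['rvec'],c['tvec'],K,None)[0][:,0]
def unproj(n,uv,z):
    c=env.calibration(n);R=cv2.Rodrigues(c['rvec'])[0];o=-R.T@c['tvec']
    d=R.T@np.array([(uv[0]-c['cx'])/c['fx'],(uv[1]-c['cy'])/c['fy'],1]);return o+d*(z-o[2])/d[2]
def W(p,L):
    L=np.array(L,float);c,s=np.cos(p[2]),np.sin(p[2])
    return np.c_[p[0]+c*L[:,0]-s*L[:,1],p[1]+s*L[:,0]+c*L[:,1],L[:,2]]
def fit(n,L,uv,p0):
    uv=np.array(uv,float)
    r=least_squares(lambda p:(proj(n,W(p,L))-uv).ravel(),p0);return r.x,np.round(r.fun.reshape(-1,2),1)
def world2jig(j,P):
    c,s=np.cos(j[2]),np.sin(j[2]);d=np.array(P)[:2]-j[:2];return np.array([c*d[0]+s*d[1],-s*d[0]+c*d[1]])
E
python3 - <<'E'
from h import *
f=lambda P:np.array(P)/4.7+[205,135]
j,r=fit('top',[[.03,.16,.04],[.03,-.21,.04],[-.075,.15,.045],[-.075,.12,.045]],f([[137,165],[678,83],[176,313],[214,308]]),[.6,0,0])
print('jig',j,r.tolist())
b,r=fit('top',[[.045,.06,.055],[.045,-.06,.055],[-.045,-.06,.055],[-.045,.06,.055]],f([[275,350],[432,265],[497,380],[342,465]]),[.5,0,.3])
print('box',b,r.tolist(),'in jig',world2jig(j,b),b[2]-j[2])
print('clampface',world2jig(j,unproj('top',f([[588,209]])[0],.049)),world2jig(j,unproj('top',f([[574,135]])[0],.049)))
for nm,uv,z in(('coupling',[709,340],.045),('roundbox',[102,403],.038),('gland',[472,45],.038),('jar',[229,73],.065)):
    w=unproj('top',f([uv])[0],z);print(nm,w,world2jig(j,w))
from scipy.spatial.transform import Rotation as R
print(R.from_quat(np.roll(env.get_state()['orientation'],-1)).as_matrix())
# overlay check on side
a=cv2.imread('pics/side0.png')
jp=[[0,.12,0],[0,-.21,0],[0,.12,.04],[0,-.21,.04],[.03,-.21,.04],[.03,.16,.04],[-.075,.12,.045],[-.075,.12,0]]
bp=[[x,y,z] for z in(0,.055) for x in(-.045,.045) for y in(-.06,.06)]
a=cv2.resize(a[140:300,200:420],None,fx=3.6,fy=3.6,interpolation=cv2.INTER_CUBIC);a=cv2.convertScaleAbs(a,alpha=1.6)
for p,L,c in((j,jp,(0,0,255)),(b,bp,(0,255,0))):
    for u in proj('side',W(p,L)):cv2.circle(a,tuple(int(v) for v in (u-[200,140])*3.6),3,c,-1)
cv2.imwrite('pics/sidec.png',a)
E
```

```text
jig [ 0.64874683 -0.00469284  0.14490957] [[-0.3, 0.2], [1.0, -0.4], [-1.1, 0.3], [0.4, -0.1]]
box [ 0.5161697  -0.00794746  0.49686338] [[-0.8, -0.2], [0.3, -0.9], [1.1, -0.0], [-0.7, 1.1]] in jig [-0.13165756  0.01592401] 0.3519538079834743
clampface [-0.04910832 -0.1307785 ] [ 0.00203106 -0.13051932]
coupling [ 0.53137883 -0.21714237  0.045     ] [-0.1468162  -0.19327456]
roundbox [0.49587572 0.17809213 0.038     ] [-0.12487418  0.20294423]
gland [ 0.73705225 -0.06797698  0.038     ] [ 0.07824147 -0.07537242]
jar [0.71056219 0.09355283 0.065     ] [0.07535443 0.08828963]
[[ 2.98161679e-01  9.54515123e-01 -7.01736598e-04]
 [ 9.54514049e-01 -2.98162411e-01 -1.45171788e-03]
 [-1.59491815e-03 -2.36970799e-04 -9.99998700e-01]]
```

View pics/sidec.png

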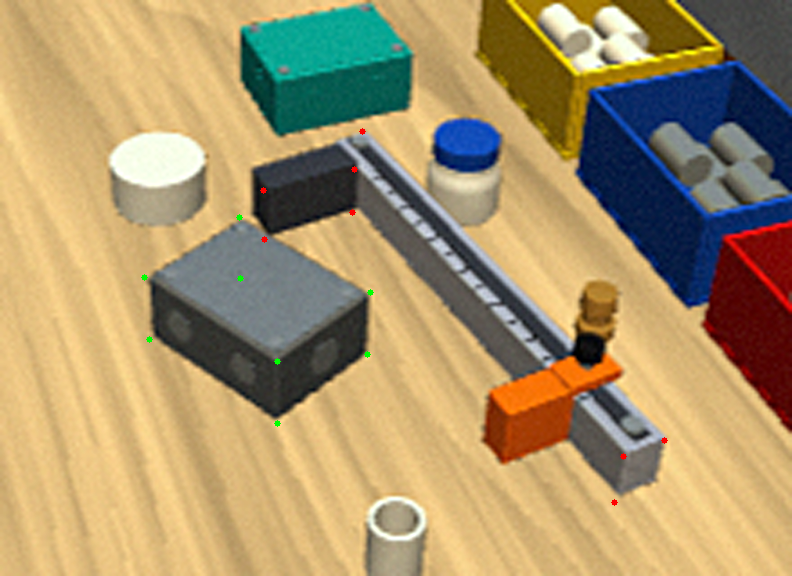

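The side overlay agrees with the top fit within about 2–3 mm: the box is at jig (-0.132, 0.016), turned +0.35 rad. Plan: align tool x with the fence, use the two open fingers as a flat pusher on the long side, then push the clamp with closed fingers.

```bash
python3 -m inch '[[0,0,-0.8,0,0,0,0],[0,0,-0.8,0,0,0,0],[0,0,-0.8,0,0,0,0],[0,0,-0.8,0,0,0,0],[0,0,0,0,0.8,0,0],[0,0,0,0,0.8,0,0],[0,0,0,0,0.8,0,0],[0,0,0,0,0.8,0,0],[0,0,0,0,0,0,0]]'
cat > st.py <<'E'
from h import *
from scipy.spatial.transform import Rotation as R
j=np.array([ 0.64874683,-0.00469284,0.14490957])
s=env.get_state();M=R.from_quat(np.roll(s['orientation'],-1)).as_matrix()
F=s['wrist_force'];c,sn=np.cos(j[2]),np.sin(j[2])
print('t',round(s['clock'],2),'jig xy',world2jig(j,s['tcp_pos']).round(4),'z',round(s['tcp_pos'][2],4),'yaw err deg',round(np.degrees(np.arctan2(M[1,0],M[0,0])-j[2])-90,2),'tilt',M[2].round(4),'F jig',np.round([c*F[0]+sn*F[1],-sn*F[0]+c*F[1],F[2]],1),'gap',round(s['finger_gap'],4))
E
python3 st.py
```

```text
clock: 1.0
tcp_pos: [0.3346, 0.5716, 0.2293]
orientation: [0.001, 0.656, 0.755, -0.0]
wrist_force: [0.2, -0.0, -0.9]
finger_gap: 0.0856
t 1.0 jig xy [-0.2276  0.6156] z 0.2293 yaw err deg -0.33 tilt [-1.1e-03  5.0e-04 -1.0e+00] F jig [ 0.2 -0.  -0.9] gap 0.0856
```

```bash
python3 -m inch '[[0,0,0,-0.7,0,0,0],[0,0,0,-0.8,0,0,0],[0,0,0,-0.8,0,0,0],[0,0,0,-0.8,0,0,0],[0,0,0,-0.8,0,0,0],[0,0,0,-0.8,0,0,0],[0,0,0,-0.8,0,0,0],[0,0,0,-0.8,0,0,0],[0,0,0,-0.8,0,0,0],[0,0,0,-0.8,0,0,0],[0,0,0,-0.8,0,0,0]]' >/dev/null; python3 st.py;  python3 -m inch '[[0,0,0,-0.8,0,0,0],[0,0,0,-0.8,0,0,0],[0,0,0,-0.8,0,0,0],[0,0,0,-0.8,0,0,0],[0,0,0,0,0,0,0]]'>/dev/null; python3 st.py
```

```text
t 2.1 jig xy [-0.2338  0.1805] z 0.2311 yaw err deg -0.0 tilt [ 2.e-04 -2.e-04 -1.e+00] F jig [-0.2 -0.6 -0. ] gap 0.0853
t 2.6 jig xy [-0.2331  0.0182] z 0.231 yaw err deg -0.39 tilt [-1.e-03  2.e-04 -1.e+00] F jig [-0.   1.3 -0.3] gap 0.0854
```

```bash
python3 -m inch '[[0,0,0,0,0,0.7,0],[0,0,0,0,0,0.7,0],[0,0,0,0,0,0.7,0],[0,0,0,0,0,0.7,0],[0,0,0,0,0,0.7,0],[0,0,0,0,0,0.5,0],[0,0,0,0,0,0.3,0],[0,0,0,0,0,0.08,0],[0,0,0,0,0,0,0]]' >/dev/null; python3 st.py
python3 - <<'E'
from h import *
a=env.read_camera('side')[:,:,::-1];cv2.imwrite('pics/s1.png',cv2.resize(a[120:320,160:420],None,fx=3,fy=3))
E
```

```text
t 3.5 jig xy [-0.2336  0.0226] z 0.012 yaw err deg 0.01 tilt [ 9.0e-04 -1.4e-03 -1.0e+00] F jig [-0.1  0.5  0.7] gap 0.0856
```

View pics/s1.png

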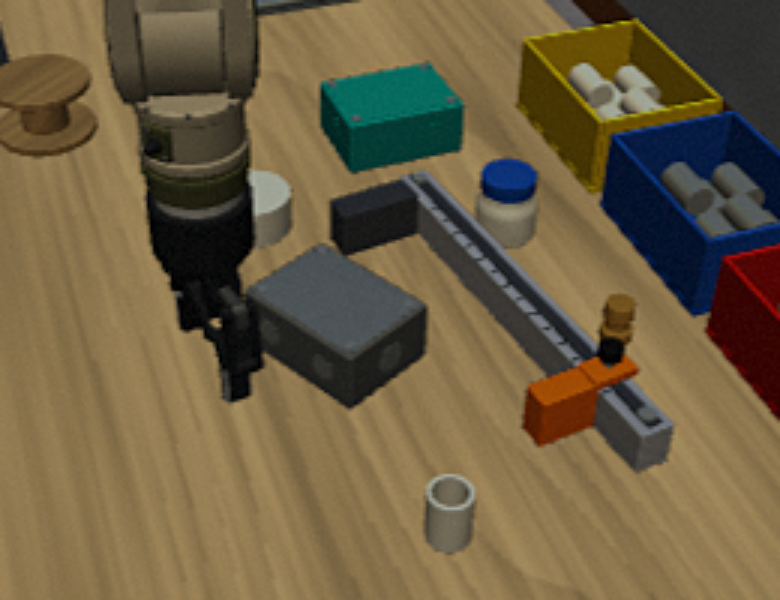

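The hand is down in front of the box's near side, with both fingers free. I'll push slowly.

```bash
python3 -m inch '[[0,0,0,0,0.15,0,0],[0,0,0,0,0.15,0,0],[0,0,0,0,0.15,0,0],[0,0,0,0,0.15,0,0],[0,0,0,0,0.15,0,0],[0,0,0,0,0.15,0,0],[0,0,0,0,0.15,0,0],[0,0,0,0,0.15,0,0],[0,0,0,0,0.15,0,0],[0,0,0,0,0.15,0,0],[0,0,0,0,0,0,0]]' >/dev/null; python3 st.py
python3 - <<'E'
from h import *
a=env.read_camera('side')[:,:,::-1];cv2.imwrite('pics/s2.png',cv2.resize(a[120:320,160:420],None,fx=3,fy=3))
E
```

```text
t 4.65 jig xy [-0.1561  0.0211] z 0.0125 yaw err deg -0.04 tilt [-4.0e-04  1.9e-03 -1.0e+00] F jig [ 0.3  0.2 -0.2] gap 0.0857
```

View pics/s2.png

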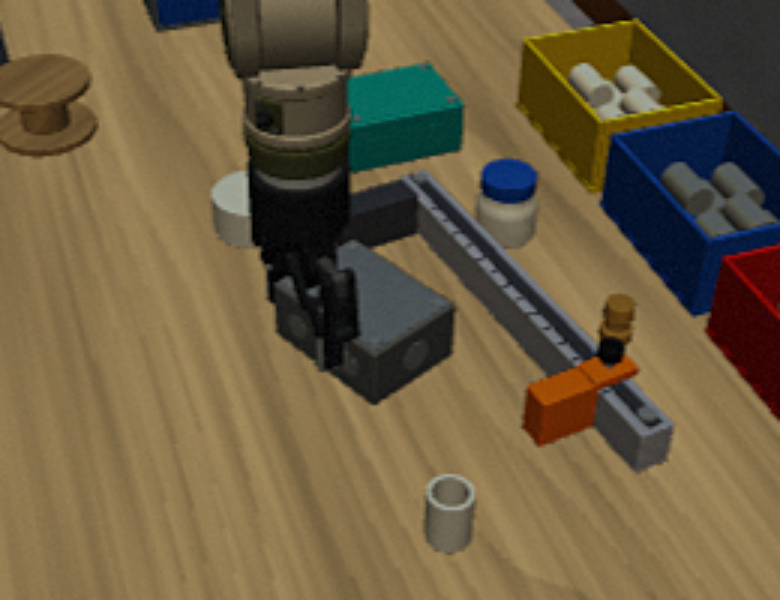

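The box is turning and sliding ahead of the fingers. I'll continue.

```bash
python3 -m inch '[[0,0,0,0,0.15,0,0],[0,0,0,0,0.15,0,0],[0,0,0,0,0.15,0,0],[0,0,0,0,0.15,0,0],[0,0,0,0,0.1,0,0],[0,0,0,0,0,0,0]]' >/dev/null; python3 st.py
python3 - <<'E'
from h import *
a=env.read_camera('top')[:,:,::-1][135:245,205:375];cv2.imwrite('pics/t3.png',cv2.resize(cv2.convertScaleAbs(a,alpha=1.7,beta=15),None,fx=4.7,fy=4.7,interpolation=cv2.INTER_CUBIC))
a=env.read_camera('side')[:,:,::-1];cv2.imwrite('pics/s3.png',cv2.resize(a[120:320,160:420],None,fx=3,fy=3))
E
```

```text
t 5.3 jig xy [-0.1215  0.0213] z 0.0124 yaw err deg -0.03 tilt [-0.      0.0014 -1.    ] F jig [-1.   1.  -0.5] gap 0.0853
```

View pics/t3.png

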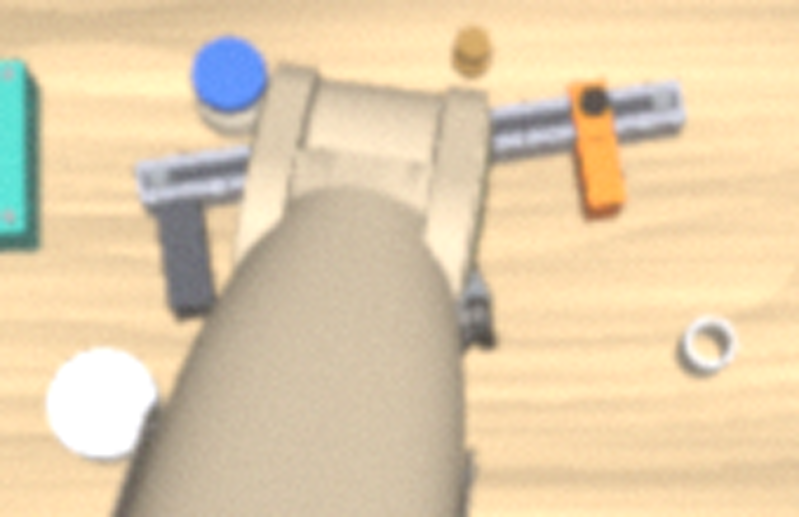

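View pics/s3.png

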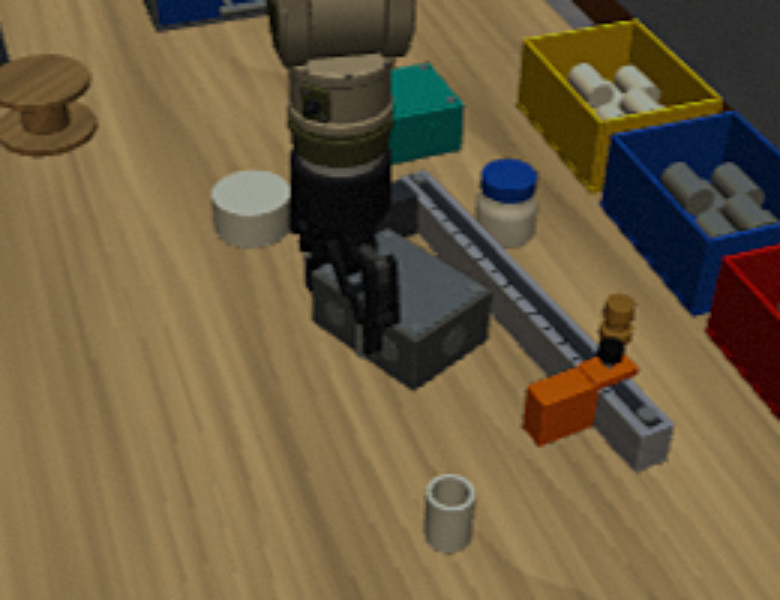

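The box looks parallel, about 20 mm short of the fence. I'll nudge it in while watching the force.

```bash
python3 -m inch '[[0,0,0,0,0.1,0,0],[0,0,0,0,0.1,0,0],[0,0,0,0,0.08,0,0],[0,0,0,0,0,0,0]]' >/dev/null; python3 st.py;python3 -m inch '[[0,0,0,0,0.06,0,0],[0,0,0,0,0.0,0,0]]' >/dev/null; python3 st.py; python3 -m inch '[[0,0,0,0,0.06,0,0],[0,0,0,0,0.0,0,0]]' >/dev/null; python3 st.py
```

```text
t 5.8 jig xy [-0.1079  0.0214] z 0.0124 yaw err deg -0.04 tilt [ 1.0e-04  1.1e-03 -1.0e+00] F jig [ 0.1 -0.1  1.5] gap 0.0858
t 6.0 jig xy [-0.1055  0.0214] z 0.0123 yaw err deg -0.05 tilt [ 1.e-04  3.e-04 -1.e+00] F jig [-1.6  0.6  0.1] gap 0.0851
t 6.2 jig xy [-0.1032  0.0216] z 0.0122 yaw err deg -0.06 tilt [ 3.e-04 -8.e-04 -1.e+00] F jig [-3.6  0.3  1.8] gap 0.0852
```

```bash
python3 -m inch '[[0,0,0,0,0.06,0,0],[0,0,0,0,0.0,0,0]]' >/dev/null; python3 st.py;python3 -m inch '[[0,0,0,0,0.06,0,0],[0,0,0,0,0.0,0,0]]' >/dev/null; python3 st.py; 
```

```text
t 6.4 jig xy [-0.103   0.0216] z 0.012 yaw err deg -0.11 tilt [-2.0e-04 -5.9e-03 -1.0e+00] F jig [-10.8  -0.6   7.6] gap 0.0855
t 6.6 jig xy [-0.1029  0.0216] z 0.0118 yaw err deg -0.17 tilt [-5.000e-04 -1.100e-02 -9.999e-01] F jig [-17.7  -1.2  13.8] gap 0.0854
```

Seated against the fence (contact at TCP x = -0.103, force rising). Next: back off, rise, close the fingers and move to behind the clamp.

```bash
python3 -m inch '[[0,0,0,0,-0.2,0,0],[0,0,0,0,-0.4,0,0],[0,0,0,0,-0.4,0,0],[0,0,0,0,0,-0.6,0],[0,0,0,0,0,-0.6,0],[0,0,0,0,0,-0.6,0],[0,0,0,0,0,-0.6,0],[0,0,0,-0.6,0,0,1],[0,0,0,-0.6,0,0,1],[0,0,0,-0.6,0,0,1],[0,0,0,-0.6,0,0,1],[0,0,0,-0.6,0,0,1]]' 30 >/dev/null; python3 st.py;python3 -m inch '[[0,0,0,-0.7,0,0,1],[0,0,0,-0.7,0,0,1],[0,0,0,0,0,0,1],[0,0,0,0,0,0,1]]' >/dev/null; python3 st.py
python3 - <<'E'
from h import *
a=env.read_camera('top')[:,:,::-1][135:245,205:375];cv2.imwrite('pics/t4.png',cv2.resize(cv2.convertScaleAbs(a,alpha=1.7,beta=15),None,fx=4.7,fy=4.7,interpolation=cv2.INTER_CUBIC))
a=env.read_camera('side')[:,:,::-1];cv2.imwrite('pics/s4.png',cv2.resize(a[120:320,160:420],None,fx=3,fy=3))
E
```

```text
t 7.8 jig xy [-0.1461 -0.1302] z 0.1327 yaw err deg -0.03 tilt [-0.001   0.0026 -1.    ] F jig [0.5 0.1 0.2] gap 0.0121
t 8.2 jig xy [-0.1468 -0.1994] z 0.1322 yaw err deg -0.14 tilt [ 1.0e-04  1.1e-03 -1.0e+00] F jig [-0.7  0.9  0. ] gap -0.0001
```

View pics/t4.png

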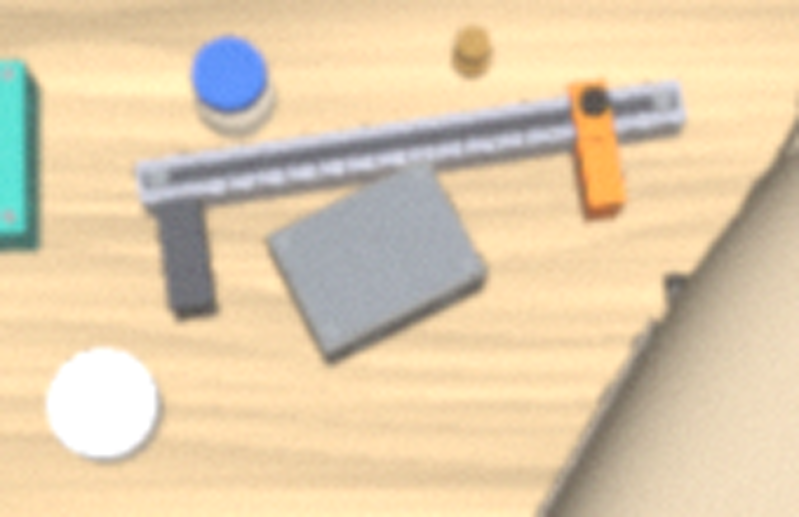

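View pics/s4.png

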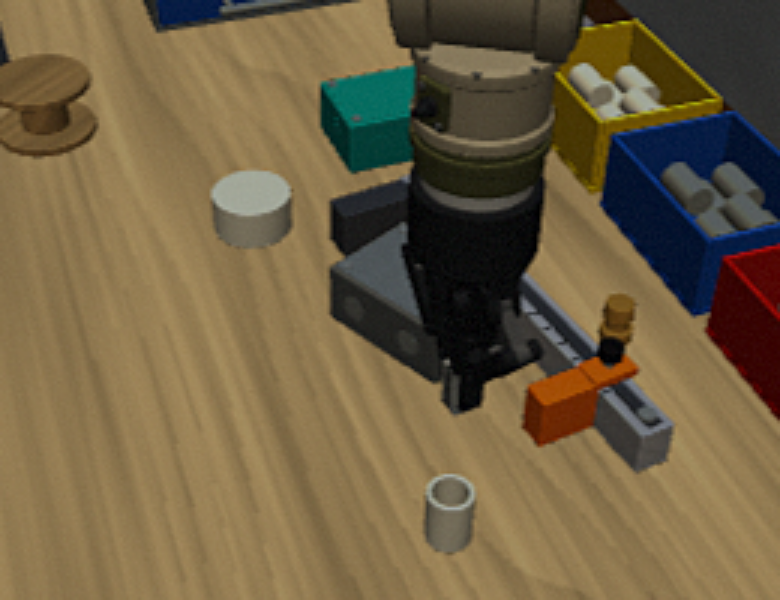

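The box slid over but is still turned: its near corner sat between the fingers, so it never squared. I'll re-measure.

```bash
python3 - <<'E'
from h import *
from st import j
f=lambda P:np.array(P)/4.7+[205,135]
L=[[.045,.06,.055],[.045,-.06,.055],[-.045,-.06,.055],[-.045,.06,.055]]
b,r=fit('top',L,f([[268,241],[427,162],[486,270],[329,353]]),[.6,0,.5])
print('box in jig',world2jig(j,b),b[2]-j[2],r.tolist())
for w in W(b,L):print(world2jig(j,w))
E
```

```text
t 8.3 jig xy [-0.147  -0.1978] z 0.1322 yaw err deg -0.02 tilt [ 5.e-04  3.e-04 -1.e+00] F jig [-0.4 -0.  -0.6] gap -0.0002
box in jig [-0.05991404  0.0105519 ] 0.32856315427704996 [[-0.8, -0.5], [-0.1, -1.4], [1.2, 0.7], [-0.3, 1.2]]
[-0.03668223  0.08186307]
[ 0.00203978 -0.03171776]
[-0.08314585 -0.06075927]
[-0.12186786  0.05282157]
```

```bash
python3 -m inch '[[0,0,0,0.6,-0.26,0,1],[0,0,0,0.7,0,0,1],[0,0,0,0.7,0,0,1],[0,0,0,0.7,0,0,1],[0,0,0,0.7,0,0,1],[0,0,0,0.7,0,0,1],[0,0,0,0.66,0,0,1],[0,0,0,0,0,0.7,1],[0,0,0,0,0,0.7,1],[0,0,0,0,0,0.6,1],[0,0,0,0,0,0.3,1],[0,0,0,0,0,0,1]]' >/dev/null; python3 st.py
python3 -m inch '[[0,0,0,0,0.15,0,1],[0,0,0,0,0.15,0,1],[0,0,0,0,0.15,0,1],[0,0,0,0,0.15,0,1],[0,0,0,0,0.15,0,1],[0,0,0,0,0.15,0,1],[0,0,0,0,0,0,1]]' >/dev/null; python3 st.py
python3 - <<'E'
from h import *
a=env.read_camera('side')[:,:,::-1];cv2.imwrite('pics/s5.png',cv2.resize(a[120:320,160:420],None,fx=3,fy=3))
E
```

```text
t 9.5 jig xy [-0.1623  0.0414] z 0.0154 yaw err deg 0.07 tilt [ 0.0016 -0.0043 -1.    ] F jig [-0.   0.1  0.3] gap 0.0
t 10.2 jig xy [-0.1137  0.0394] z 0.0172 yaw err deg -0.04 tilt [ 0.e+00  7.e-04 -1.e+00] F jig [-1.6 -0.6  0.2] gap 0.0
```

View pics/s5.png

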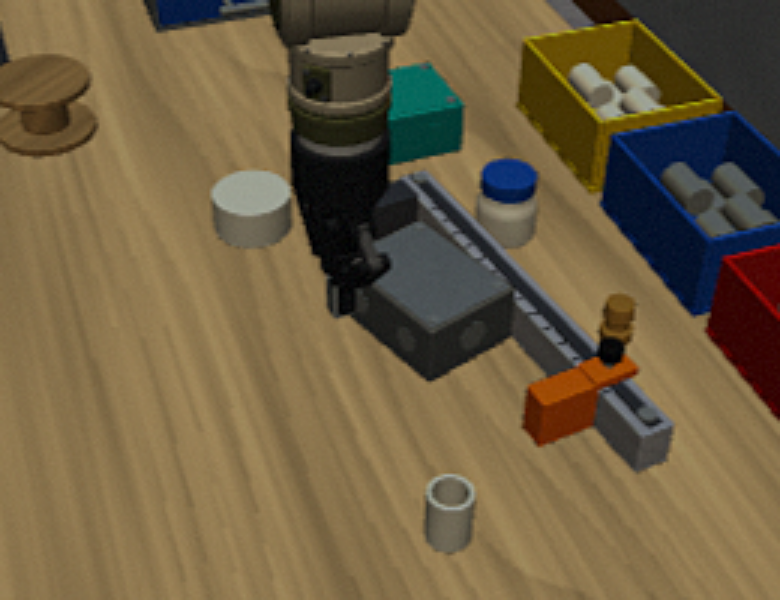

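The closed fingers are now turning the box toward the fence. I'll keep nudging until it seats.

```bash
python3 -m inch '[[0,0,0,0,0.08,0,1],[0,0,0,0,0.08,0,1],[0,0,0,0,0,0,1]]' >/dev/null; python3 st.py; python3 -m inch '[[0,0,0,0,0.06,0,1],[0,0,0,0,0,0,1]]' >/dev/null; python3 st.py;python3 -m inch '[[0,0,0,0,0.06,0,1],[0,0,0,0,0,0,1]]' >/dev/null; python3 st.py
```

```text
t 10.55 jig xy [-0.1064  0.0394] z 0.0172 yaw err deg -0.05 tilt [ 0.e+00  4.e-04 -1.e+00] F jig [-1.4  0.5  0.3] gap -0.0001
t 10.75 jig xy [-0.1035  0.0394] z 0.0173 yaw err deg -0.05 tilt [ 1.e-04  3.e-04 -1.e+00] F jig [-0.3  1.   0.2] gap 0.0003
t 10.95 jig xy [-0.1003  0.0394] z 0.0174 yaw err deg -0.05 tilt [-1.e-04  7.e-04 -1.e+00] F jig [-1.4  0.1 -0.6] gap -0.0003
```

```bash
python3 -m inch '[[0,0,0,0,0.06,0,1],[0,0,0,0,0,0,1]]' >/dev/null; python3 st.py;python3 -m inch '[[0,0,0,0,0.06,0,1],[0,0,0,0,0,0,1]]' >/dev/null; python3 st.py;python3 -m inch '[[0,0,0,0,0.05,0,1],[0,0,0,0,0,0,1]]' >/dev/null; python3 st.py
python3 - <<'E'
from h import *
a=env.read_camera('side')[:,:,::-1];cv2.imwrite('pics/s6.png',cv2.resize(a[120:320,160:420],None,fx=3,fy=3))
E
```

```text
t 11.15 jig xy [-0.0972  0.0393] z 0.0174 yaw err deg -0.05 tilt [-1.e-04  8.e-04 -1.e+00] F jig [-1.1  0.1 -0.6] gap -0.0
t 11.35 jig xy [-0.0959  0.0394] z 0.0171 yaw err deg -0.06 tilt [-0.     -0.0023 -1.    ] F jig [-5.4  1.1  3.2] gap -0.0001
t 11.55 jig xy [-0.0959  0.0395] z 0.0169 yaw err deg -0.08 tilt [-3.0e-04 -6.9e-03 -1.0e+00] F jig [-11.1  -0.3   7.3] gap -0.0003
```

View pics/s6.png

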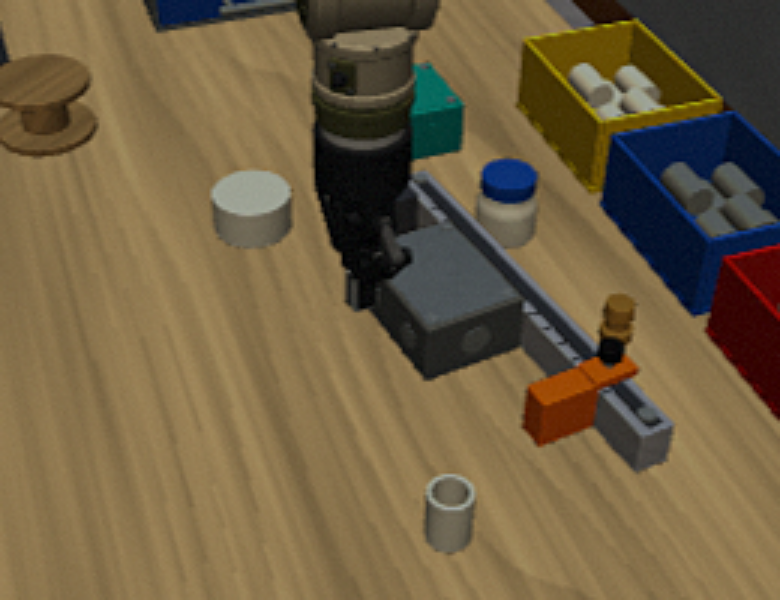

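The fingers stalled at x = -0.096 with force building, and the box looks flush to the fence. Backing off to look and to get behind the clamp.

```bash
python3 -m inch '[[0,0,0,0,-0.2,0,1],[0,0,0,0,-0.4,0,1],[0,0,0,0,-0.4,0,1],[0,0,0,0,0,-0.6,1],[0,0,0,0,0,-0.6,1],[0,0,0,0,0,-0.6,1],[0,0,0,0,0,-0.5,1],[0,0,0,-0.6,0,0,1],[0,0,0,-0.7,0,0,1],[0,0,0,-0.7,0,0,1],[0,0,0,-0.7,0,0,1],[0,0,0,-0.7,0,0,1]]' >/dev/null; python3 -m inch '[[0,0,0,-0.7,0,0,1],[0,0,0,-0.6,0,0,1],[0,0,0,0,0,0,1]]'>/dev/null; python3 st.py
python3 - <<'E'
from h import *
a=env.read_camera('top')[:,:,::-1][135:245,205:375];cv2.imwrite('pics/t7.png',cv2.resize(cv2.convertScaleAbs(a,alpha=1.7,beta=15),None,fx=4.7,fy=4.7,interpolation=cv2.INTER_CUBIC))
E
```

```text
t 13.1 jig xy [-0.1417 -0.2004] z 0.1326 yaw err deg -0.3 tilt [-0.0035  0.0029 -1.    ] F jig [-0.2  0.3  0.3] gap -0.0001
```

View pics/t7.png

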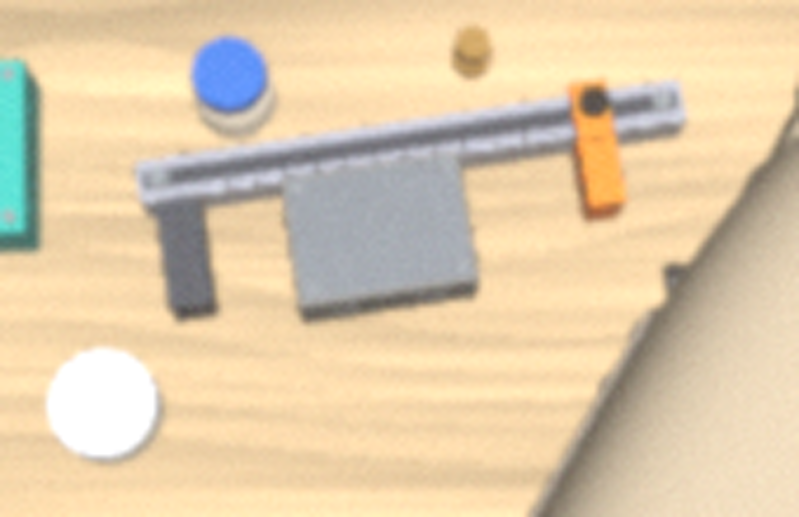

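The box is now square and flush on the fence, with its end edge around px (303,305) in the crop, about 50 mm short of the stop. Next is the clamp: approach its rear face.

```bash
python3 -m inch '[[0,0,0,0,0.6,0,1],[0,0,0,0,0.6,0,1],[0,0,0,0,0.6,0,1],[0,0,0,0,0.44,0,1],[0,0,0,0,0,0.6,1],[0,0,0,0,0,0.6,1],[0,0,0,0,0,0.6,1],[0,0,0,0,0,0.4,1],[0,0,0,0,0,0,1]]'>/dev/null; python3 st.py
python3 - <<'E'
from h import *
a=env.read_camera('side')[:,:,::-1];cv2.imwrite('pics/s8.png',cv2.resize(a[120:320,160:420],None,fx=3,fy=3))
E
```

```text
t 14.05 jig xy [-0.0326 -0.193 ] z 0.0187 yaw err deg 0.02 tilt [ 0.0036 -0.0052 -1.    ] F jig [-1.4  1.1 -1.1] gap -0.0002
```

View pics/s8.png

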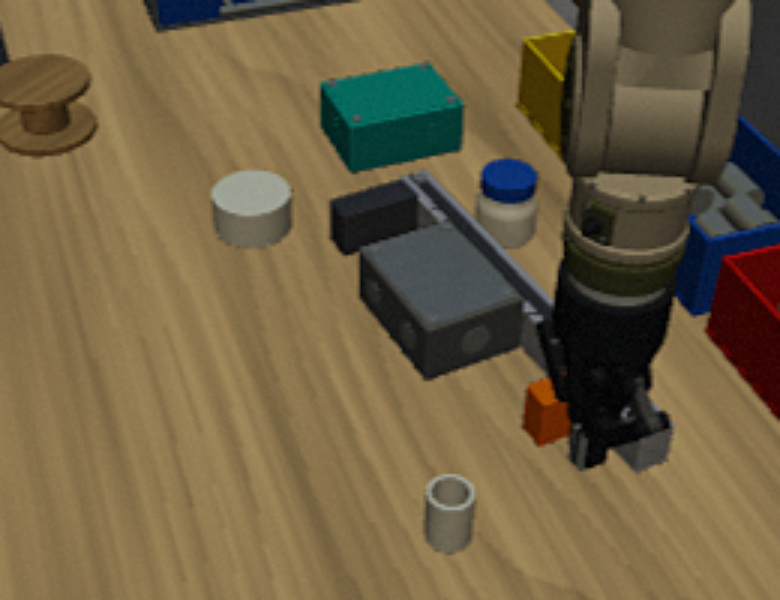

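```bash
python3 -m inch '[[0,0,0,0.2,0,0,1],[0,0,0,0.2,0,0,1],[0,0,0,0.2,0,0,1],[0,0,0,0.2,0,0,1],[0,0,0,0,0,0,1]]'>/dev/null; python3 st.py;python3 -m inch '[[0,0,0,0.2,0,0,1],[0,0,0,0.2,0,0,1],[0,0,0,0.2,0,0,1],[0,0,0,0.2,0,0,1],[0,0,0,0.2,0,0,1],[0,0,0,0.2,0,0,1],[0,0,0,0,0,0,1]]'>/dev/null; python3 st.py
python3 - <<'E'
from h import *
a=env.read_camera('side')[:,:,::-1];cv2.imwrite('pics/s9.png',cv2.resize(a[120:320,160:420],None,fx=3,fy=3))
E
```

```text
t 14.6 jig xy [-0.0299 -0.154 ] z 0.0233 yaw err deg 0.06 tilt [-1.0e-04  1.3e-03 -1.0e+00] F jig [ 0.5 -0.4  0.4] gap 0.0004
t 15.3 jig xy [-0.031  -0.0934] z 0.022 yaw err deg 0.06 tilt [ 0.0016 -0.0012 -1.    ] F jig [-0.9  0.3  0.2] gap 0.0003
```

View pics/s9.png

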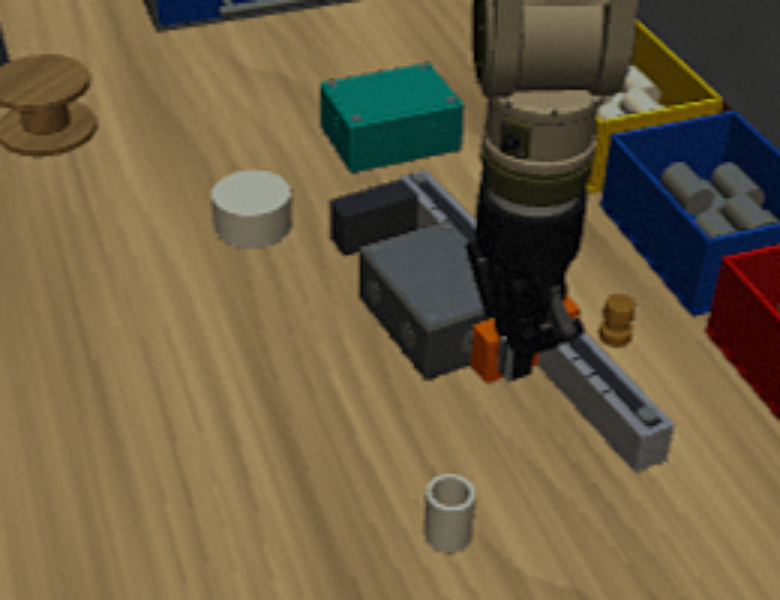

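The clamp slides ahead of the fingers. I'll lift 8 mm for linkage clearance over the box and continue.

```bash
python3 -m inch '[[0,0,0,0,0,-0.16,1],[0,0,0,0.12,0,0,1],[0,0,0,0.12,0,0,1],[0,0,0,0.12,0,0,1],[0,0,0,0.12,0,0,1],[0,0,0,0,0,0,1]]'>/dev/null; python3 st.py;python3 -m inch '[[0,0,0,0.12,0,0,1],[0,0,0,0.12,0,0,1],[0,0,0,0.12,0,0,1],[0,0,0,0,0,0,1]]'>/dev/null; python3 st.py
python3 - <<'E'
from h import *
a=env.read_camera('side')[:,:,::-1];cv2.imwrite('pics/s10.png',cv2.resize(a[120:320,160:420],None,fx=3,fy=3))
E
```

```text
t 15.95 jig xy [-0.0301 -0.0717] z 0.0309 yaw err deg -0.05 tilt [-8.e-04  9.e-04 -1.e+00] F jig [ 0.3 -2.2  1. ] gap -0.0004
t 16.35 jig xy [-0.0301 -0.0528] z 0.0304 yaw err deg -0.0 tilt [ 7.e-04  7.e-04 -1.e+00] F jig [ 0.4 -1.6  1.5] gap -0.0
```

View pics/s10.png

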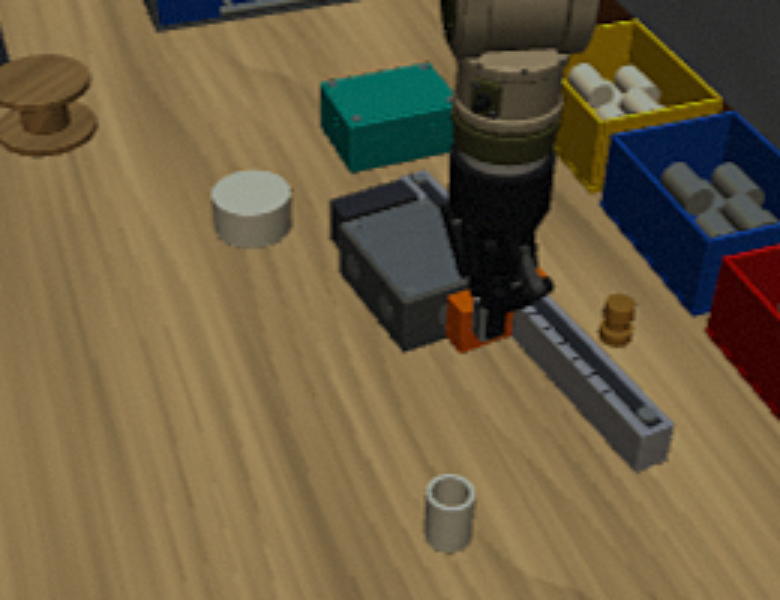

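The box is close to the stop. I'll finish in small steps until the force rises.

```bash
python3 -m inch '[[0,0,0,0.08,0,0,1],[0,0,0,0.08,0,0,1],[0,0,0,0,0,0,1]]'>/dev/null; python3 st.py;python3 -m inch '[[0,0,0,0.06,0,0,1],[0,0,0,0,0,0,1]]'>/dev/null; python3 st.py;python3 -m inch '[[0,0,0,0.06,0,0,1],[0,0,0,0,0,0,1]]'>/dev/null; python3 st.py
```

```text
t 16.7 jig xy [-0.0303 -0.0449] z 0.0302 yaw err deg -0.02 tilt [ 7.e-04  3.e-04 -1.e+00] F jig [ 0.5 -2.   1.4] gap -0.0002
t 16.9 jig xy [-0.0303 -0.0422] z 0.0302 yaw err deg -0.03 tilt [ 6.e-04  2.e-04 -1.e+00] F jig [ 1.6 -2.4  2.3] gap -0.0002
t 17.1 jig xy [-0.0303 -0.0392] z 0.0302 yaw err deg -0.04 tilt [ 5.e-04  2.e-04 -1.e+00] F jig [ 2.  -1.5  0.1] gap 0.0
```

```bash
for i in 1; do python3 -m inch '[[0,0,0,0.06,0,0,1],[0,0,0,0,0,0,1]]'>/dev/null; python3 st.py;python3 -m inch '[[0,0,0,0.06,0,0,1],[0,0,0,0,0,0,1]]'>/dev/null; python3 st.py;python3 -m inch '[[0,0,0,0.04,0,0,1],[0,0,0,0,0,0,1]]'>/dev/null; python3 st.py; done
python3 - <<'E'
from h import *
a=env.read_camera('side')[:,:,::-1];cv2.imwrite('pics/s11.png',cv2.resize(a[120:320,160:420],None,fx=3,fy=3))
E
```

```text
t 17.3 jig xy [-0.0303 -0.0362] z 0.0302 yaw err deg -0.03 tilt [ 5.e-04  2.e-04 -1.e+00] F jig [ 0.9 -2.5 -0.4] gap -0.0002
t 17.5 jig xy [-0.0303 -0.0355] z 0.0303 yaw err deg -0.12 tilt [-3.9e-03 -1.0e-04 -1.0e+00] F jig [ 0.6 -9.4 -1.3] gap 0.0001
t 17.7 jig xy [-0.0303 -0.0354] z 0.0304 yaw err deg -0.2 tilt [-7.1e-03 -2.0e-04 -1.0e+00] F jig [  1.2 -13.9  -1.8] gap -0.0001
```

View pics/s11.png

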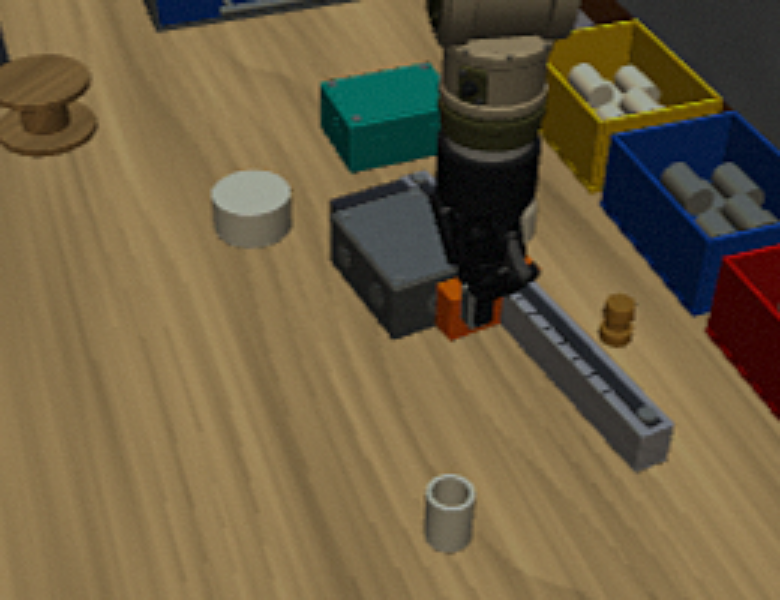

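Hard contact at TCP y = -0.035, with force 14 N. Retracting to inspect.

```bash
python3 -m inch '[[0,0,0,-0.2,0,0,1],[0,0,0,-0.4,0,0,1],[0,0,0,-0.4,0,0,1],[0,0,0,0,0,-0.6,1],[0,0,0,0,0,-0.6,1],[0,0,0,0,0,-0.6,1],[0,0,0,-0.6,-0.6,0,1],[0,0,0,-0.6,-0.6,0,1],[0,0,0,-0.6,-0.6,0,1],[0,0,0,-0.6,-0.6,0,1],[0,0,0,0,0,0,1]]' >/dev/null; python3 st.py
python3 - <<'E'
from h import *
a=env.read_camera('top')[:,:,::-1][135:245,205:375];cv2.imwrite('pics/t12.png',cv2.resize(cv2.convertScaleAbs(a,alpha=1.7,beta=15),None,fx=4.7,fy=4.7,interpolation=cv2.INTER_CUBIC))
a=env.read_camera('side')[:,:,::-1];cv2.imwrite('pics/s12.png',cv2.resize(cv2.convertScaleAbs(a[160:270,240:390],alpha=1.6),None,fx=5,fy=5,interpolation=cv2.INTER_CUBIC))
E
```

```text
t 18.85 jig xy [-0.1542 -0.2055] z 0.1202 yaw err deg -0.42 tilt [ 0.     -0.0014 -1.    ] F jig [-0.   0.2  0.3] gap -0.0
```

View pics/t12.png

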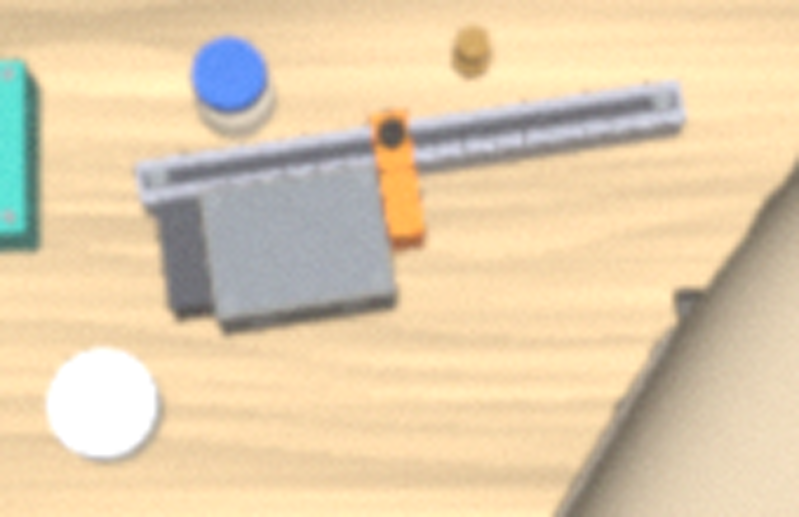

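View pics/s12.png

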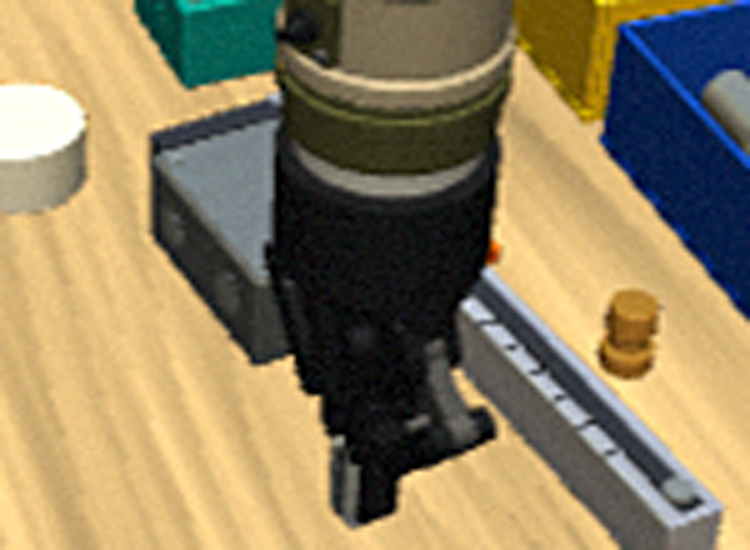

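The box is against the stop (px x≈205) and the clamp touches its other end. As a check and final seating, I'll press the long side gently; flush gave a stall at x = -0.096 earlier.

```bash
python3 -m inch '[[0,0,0,0.6,-0.1,0,1],[0,0,0,0.7,0,0,1],[0,0,0,0.8,0,0,1],[0,0,0,0.8,0,0,1],[0,0,0,0.8,0,0,1],[0,0,0,0.8,0,0,1],[0,0,0,0.6,0,0,1],[0,0,0,0,0,0.7,1],[0,0,0,0,0,0.7,1],[0,0,0,0,0,0.5,1],[0,0,0,0,0,0.2,1],[0,0,0,0,0,0,1]]' >/dev/null; python3 st.py
python3 -m inch '[[0,0,0,0,0.2,0,1],[0,0,0,0,0.2,0,1],[0,0,0,0,0.2,0,1],[0,0,0,0,0.2,0,1],[0,0,0,0,0.2,0,1],[0,0,0,0,0,0,1]]' >/dev/null; python3 st.py
```

```text
t 20.15 jig xy [-0.1562  0.0544] z 0.0141 yaw err deg 0.02 tilt [ 0.0012 -0.0029 -1.    ] F jig [-0.4  0.2  0.2] gap -0.0003
t 20.75 jig xy [-0.1032  0.0531] z 0.0156 yaw err deg -0.04 tilt [-3.0e-04  2.1e-03 -1.0e+00] F jig [0.2 0.3 0.9] gap -0.0001
```

```bash
python3 -m inch '[[0,0,0,0,0.06,0,1],[0,0,0,0,0,0,1]]'>/dev/null; python3 st.py;python3 -m inch '[[0,0,0,0,0.06,0,1],[0,0,0,0,0,0,1]]'>/dev/null; python3 st.py;python3 -m inch '[[0,0,0,0,0.06,0,1],[0,0,0,0,0,0,1]]'>/dev/null; python3 st.py;python3 -m inch '[[0,0,0,0,0.06,0,1],[0,0,0,0,0,0,1]]'>/dev/null; python3 st.py
```

```text
t 20.95 jig xy [-0.1024  0.0535] z 0.0152 yaw err deg -0.05 tilt [ 2.e-04 -4.e-04 -1.e+00] F jig [ 0.4 -0.1 -0.1] gap 0.0002
t 21.15 jig xy [-0.0992  0.0534] z 0.0153 yaw err deg -0.05 tilt [ 0.e+00  3.e-04 -1.e+00] F jig [-0.3 -0.6  0.5] gap -0.0001
t 21.35 jig xy [-0.0969  0.0535] z 0.0151 yaw err deg -0.05 tilt [ 2.0e-04 -1.3e-03 -1.0e+00] F jig [-1.5 -1.2  0.4] gap 0.0003
t 21.55 jig xy [-0.097  0.054] z 0.0141 yaw err deg -0.07 tilt [ 8.0e-04 -7.1e-03 -1.0e+00] F jig [-7.4 -0.1  0.6] gap -0.0003
```

```bash
python3 -m inch '[[0,0,0,0,0.06,0,1],[0,0,0,0,0.06,0,1],[0,0,0,0,0,0,1]]'>/dev/null; python3 st.py; python3 -m inch '[[0,0,0,0,-0.2,0,1],[0,0,0,0,-0.5,0,1],[0,0,0,0,-0.5,0,1],[0,0,0,0,0,-0.7,1],[0,0,0,0,0,-0.7,1],[0,0,0,0,0,-0.7,1],[0,0,0,-0.7,-0.2,0,1],[0,0,0,-0.7,0,0,1],[0,0,0,-0.8,0,0,1],[0,0,0,-0.8,0,0,1],[0,0,0,-0.8,0,0,1],[0,0,0,-0.8,0,0,1]]' >/dev/null;python3 -m inch '[[0,0,0,-0.8,0,0,1],[0,0,0,-0.8,0,0,1],[0,0,0,0,0,0,1]]' >/dev/null; python3 st.py
python3 - <<'E'
from h import *
a=env.read_camera('top')[:,:,::-1][135:245,205:375];cv2.imwrite('pics/t14.png',cv2.resize(cv2.convertScaleAbs(a,alpha=1.7,beta=15),None,fx=4.7,fy=4.7,interpolation=cv2.INTER_CUBIC))
a=env.read_camera('side')[:,:,::-1];cv2.imwrite('pics/s14.png',cv2.resize(cv2.convertScaleAbs(a[160:270,240:390],alpha=1.6),None,fx=5,fy=5,interpolation=cv2.INTER_CUBIC))
E
```

```text
t 21.85 jig xy [-0.0975  0.0542] z 0.0131 yaw err deg -0.11 tilt [ 5.000e-04 -1.880e-02 -9.998e-01] F jig [-21.9  -2.2  10.2] gap -0.0
t 23.35 jig xy [-0.157  -0.2623] z 0.1204 yaw err deg -0.33 tilt [-0.0038  0.0027 -1.    ] F jig [0.  0.1 0.4] gap -0.0002
```

View pics/t14.png

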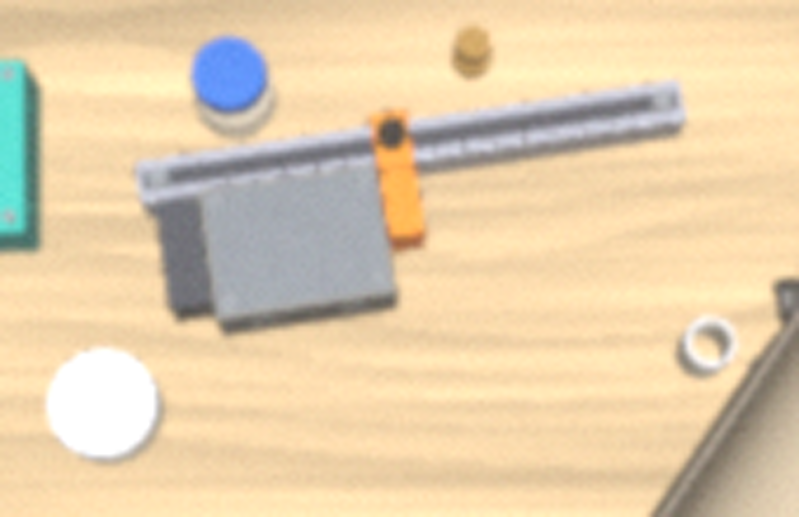

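View pics/s14.png

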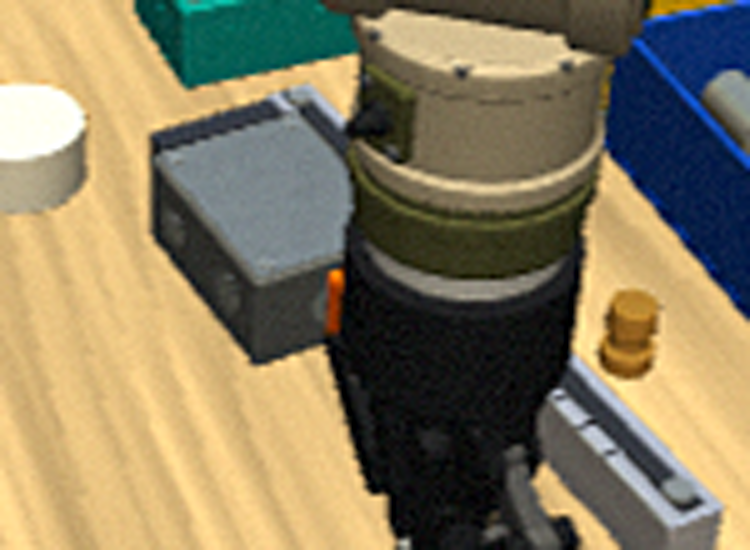

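```bash
python3 - <<'E'
from h import *
from st import j
f=lambda P:np.array(P)/4.7+[205,135]
L=[[.045,-.06,.055],[-.045,-.06,.055],[-.045,.06,.055],[.045,.06,.055]]
b,r=fit('top',L,f([[378,163],[396,290],[220,319],[202,192]]),[.6,0,.1])
print('box in jig',world2jig(j,b),b[2]-j[2],r.tolist())
print('clamp face',world2jig(j,unproj('top',f([[390,242]])[0],.049)))
E
```

```text
t 23.45 jig xy [-0.1577 -0.2575] z 0.12 yaw err deg -0.16 tilt [ 2.e-04  5.e-04 -1.e+00] F jig [-0.5  0.5 -0.4] gap -0.0001
box in jig [-0.04162079  0.05959692] 0.001806615289265151 [[0.2, -0.5], [1.0, 0.6], [-0.5, 0.5], [-0.7, -0.7]]
clamp face [-0.05056264  0.00090024]
```

The camera fit puts the box at jig (-0.042, 0.060), yaw 0.002 rad, with the clamp face at about 0.001. That is fully seated within measuring error, and the hand is clear.

```bash
python3 -c "
from workcell import env
print(env.hand_in())"
```

```text
the job is handed in; nothing more can be done
None
```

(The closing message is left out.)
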